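Set hand mode and hold the keyed drive shaft home in the gearbox socket

ROBOT

A 6-joint arm with a two-finger parallel gripper is mounted at the origin on the work surface. World frame = base frame: x ahead of the robot, y to its left, z up, the work surface at z = 0. Lengths are in m, angles in rad, forces in N, time in s.
With the tool pointing down it reaches from about 0.35 to 0.775 m from the base axis. Payload 7.3 kg.
Tool frame: the origin (TCP) lies midway between the tips of the shut fingers; the grasp point (between the pads) lies 19 mm behind it; z points along the fingers, y is the direction in which the jaws open and shut (so a half turn about z gives the same grasp; the last joint's range is limited). The gripper opens to 92 mm and grips with 3 to 60 N. Pads are 19 mm wide; open, the fingers measure 130 mm over their backs; the gripper's body (75 mm by 190 mm) begins 47 mm behind the grasp point.
Start: joints at [-1.351, 0.342, 1.524, -0, 1.275, -0.146], TCP at [0.188, -0.49, 0.227] pointing down, gripper open.
Joint ranges: [-2.53, 2.53], [-0.77, 2.02], [0.04, 2.7], [-1, 4.14], [0.28, 2.66], [-3.11, 3.11]. Speed limits (rad/s): [2.57, 2.57, 3.14, 3.14, 3.14, 3.14].

INTERFACE

Orientations are given as [roll, pitch, yaw] about the fixed x, y, z axes, in that order (R = Rz(yaw) Ry(pitch) Rx(roll)).
In Python, from cell import robot, imaging gives the robot as it stands. The module is installed in compiled form; this text tells all that it offers.
- The arm moves only by the tool send_rows, never from a script. Its argument "plan" is a list of rows, each a list of 3 entries, a list of its own where there are three numbers: the shift along the world's x, y, z in m, then the turn, a rotation vector about the world's x, y, z in rad, then the closure in counts, from 0 (fully open) to 255 (shut). A call has 1 to 20 rows; each row shifts and turns the commanded pose from where the row before left it; what a row does not reach is not made up. A row lasts 1/10 s, in which the tool goes at most 50 mm and 8.59 degrees, less where a joint would pass 70% of its speed; a pose out of reach is approached as far as the arm can. A call is refused whole if a number of a shift passes 0.05 or a number of a turn 0.15, either way. A call with a gripper value outside its range is refused whole. The fingers move at their own pace and stop on an object; "newtons" is the grip in N (left out, the last holds). Time passes only in rows, so rows that do not move let the fingers close. It gives the time, the measured TCP pose, the force and the opening at its end, in the units of the state.
- robot.observe(): the state, without advancing time (a new reading comes with each control period).
- imaging.read_camera(name): name is "side" or "top"; returns a dict with "pixels" (480x640x3 uint8, red, green, blue), "fx", "fy", "cx", "cy" (pixels), "world_from_camera" (4x4, takes a point from camera to world coordinates). Camera axes: x right, y down, z forward; pixel columns grow to the right and rows downward; lengths in m; the calibration is good to about 2 mm. A picture is of the moment at which its call begins. There is no depth.
- robot.hand_in(): hands the job in, once; it reports no verdict.
The state is a dict: "time": time; "qpos": joint angles; "qvel": joint speeds; "joint_efforts": joint torques, N m; "tool_pos": TCP position; "tool_rot": TCP orientation; "contact_force": force on the tool from outside, world axes, zero at the start; "torque": the same for the moment, N m; "opening": finger opening in m.
Only numpy, scipy, OpenCV 4.12 (cv2) and the standard library are available. Lean on these libraries where they do the work, as an engineer would, in place of code of your own. Each camera call takes 0.05 s, during which the arm holds its last target.

TASK

Turn the gearbox's selector knob to the position marked with the long line, and only then take the T-handled keyed shaft out of its stand, push it down into the steel drive socket, turning it until its key slips into the keyway, and keep pushing against the spring until its collar is down on the socket. Finish while still gripping the shaft and holding it fully home; the spring pushes it up again if you let go. Leave the round-headed plug, the relay and the screwdriver where they are.

Things in the scene. Friction and masses are not known exactly. Their poses are not given: they have to be found in the camera images.
- unit: grey gearbox housing fixed to the bench, 170 (x) x 310 (y) x 45 mm high; origin at the centre of its underside. The selector stands on its top at (0, +85 mm), the drive socket at (0, -85 mm).
- selector (a joint): angle of the black selector knob, rad, growing CLOCKWISE seen from above. Sprung detents at 0, 0.6, 1.2, 1.8 (up to 0.1 N m to pass one); the long black line on the dial is 1.2, dots mark the others. At value q the pointer (end with small nose and white line) points 0.9 - q counterclockwise of the housing's +x. Starts from 0 to 0.6; end stops just past 0 and 1.8.
- selector_grip (a point): point on the selector's axis, 26 mm above its underside (72 mm above the bench), where it may be gripped. The grip is a bar 14 mm thick, 50 mm long, its top 36 mm above the underside, on a disc of 26 mm radius and 8 mm thickness. The point's +x points along the bar to the pointer end and turns with the knob.
- hub: steel drive socket, upright sleeve 58 mm tall, about 54 mm across, fixed on the housing (does not turn), yaw differing from the housing's; origin at the centre of its underside, 45 mm above the bench; z up. Bore 17.2 mm in diameter; one keyway, a slot 8.4 mm wide right through the wall along the hub's +x, over the full height. A spring plunger's top stands in the bore 40 mm below the face.
- hub_face (a point): centre of the socket's top face, 103 mm above the bench: where the bore opens; axes as the hub's. The shaft's collar comes to sit here.
- plunger (a joint): travel of the spring plunger inside the bore, m, 0 = up, growing downwards to 0.012. The shaft's foot pushes it: 5 N at 0 and 10 N at 0.010, which is reached when the shaft's collar sits on the socket's face.
- drive_key: loose T-handled keyed shaft, about 250 g, upright in a stand; origin at the centre of its foot, z up. Steel shaft 15 mm in diameter, its foot chamfered over 4 mm to 10 mm; key 6 mm wide reaching 12.5 mm from the axis along +x, from 18 to 50 mm above the foot; collar 40 mm across from 50 to 56 mm. In the stand its foot is 6 mm above the bench; home, it is at z = 8 mm in the hub's frame.
- key_bar (a point): grip point of the keyed shaft, on its axis 95 mm above the foot, at mid-height of its black cross bar: 18 mm thick (y), 22 mm tall (84 to 106 mm above the foot), reaching from -24 to +44 mm along x, so its longer arm lies over the key. Below the bar is a stem of 14 mm diameter, down to the collar's top at 56 mm. Axes as the shaft's.
- stand_a: plywood block 70 x 70 x 56 mm fixed to the bench, with an upright through hole of 30 mm diameter in its centre: the stand of the keyed shaft; origin at the centre of its underside.
- stand_b: the same block: the stand of the round-headed plug. The two stands may be swapped.
- plain_plug: loose plug with a round head of 42 mm diameter and no key, 104 mm tall, upright in the other stand; origin at the centre of its foot. To be left alone.
- relay: loose relay in a clear case, 80 x 60 x 98 mm high, 600 g; origin at the centre of its underside. To be left alone.
- screwdriver: loose screwdriver, about 200 mm long, lying on the bench to the right of the stands. To be left alone.
There are look-alikes about, which are no part of the job. What is shaped like the drive_key but pink or purple is not meant.

How it is judged:
On the way, in this order (a step that is already met when the one before it is completed fails the run):
1. the selector rests at the long line (value of joint selector between 1.08 and 1.32 rad), for 0.3 s.
2. the keyed shaft is in the socket with its key in the keyway (z of drive_key in the frame of hub below 0.032 m and horizontal distance between drive_key and hub below 0.004 m), for 0.1 s.
At the end, for the whole second after the job is handed in: the selector is within 0.12 rad of the long line (1.2); the keyed shaft is in the socket, within 3 mm of its axis and 0.08 rad of upright, its collar within 2.5 mm of the socket's face and the plunger pressed by more than 7.5 mm; the fingers still grip the shaft (more than 2 N) and hold it down (all of step 1 and z of drive_key in the frame of hub below 0.0105 m and horizontal distance between drive_key and hub below 0.003 m and angle between the z axis of drive_key and the z axis of hub, either way round below 0.08 rad and value of joint plunger above 0.0075 m and contact force between the fingers and drive_key above 2 N); the arm keeps its last pose, push and grip.
It fails at once if the keyed shaft is put into the socket while the selector is not at the long line (z of drive_key in the frame of hub below 0.05 m and horizontal distance between drive_key and hub below 0.012 m and not (value of joint selector between 1.08 and 1.32 rad)).
It fails at once if the round-headed plug is disturbed (over 30 mm) (distance of plain_plug from where it was at the start of the episode above 0.03 m).
It fails at once if the relay is disturbed (over 30 mm) (distance of relay from where it was at the start of the episode above 0.03 m).
It fails at once if the screwdriver is disturbed (over 30 mm) (distance of screwdriver from where it was at the start of the episode above 0.03 m).
It also fails if it takes over 58 s, if anything falls off the work surface, if the arm or the gripper's body presses on something with over 40 N, if the wrist force passes 120 N, or if a joint passes its speed limit or range.

## Working session

There is one attempt and no reset: what is moved stays moved. The work goes in short steps, Python scripts to look and compute and a tool call to move; the robot and the scene stay as the last step left them, time stands still between calls to the robot, and variables do not carry over. Pictures are saved under pics/ and viewed, and the job is handed in when it is done.

Besides the shell and the picture viewer there is one more tool, called after ">>>" by a JSON object that holds its "api" and its "payload", one argument or row to a line. send_rows: Moves the arm, as the interface text tells. Its arguments: {"type":"object","properties":{"plan":{"type":"array"},"newtons":{"type":"number"}},"required":["plan"]}

```bash
mkdir -p pics
cat > h.py <<'E'
import numpy as np, cv2
from cell import robot, imaging
def grab(name,fn):
    d=imaging.read_camera(name); cv2.imwrite(f'pics/{fn}.png',d['pixels'][:,:,::-1])
    np.savez(f'pics/{fn}.npz',**{k:v for k,v in d.items()}); return d
def load(fn): return dict(np.load(f'pics/{fn}.npz'))
def ray(d,u,v):
    T=np.array(d['world_from_camera']); r=T[:3,:3]@np.array([(u-d['cx'])/d['fx'],(v-d['cy'])/d['fy'],1]); return T[:3,3],r
def atz(d,u,v,z):
    o,r=ray(d,u,v); return o+r*(z-o[2])/r[2]
def proj(d,p):
    T=np.array(d['world_from_camera']); c=T[:3,:3].T@(np.array(p)-T[:3,3]); return np.array([d['fx']*c[0]/c[2]+d['cx'],d['fy']*c[1]/c[2]+d['cy']])
E
python3 - <<'E'
from h import *
a=grab('top','top0');b=grab('side','side0')
for d in(a,b): print(d['fx'],d['cx'],d['cy'],np.round(d['world_from_camera'],3).tolist())
print(robot.observe())
E
```

```text
561.0119716455797 326.38628977447024 237.47272177424202 [[-0.01, -0.985, 0.171, 0.22], [-1.0, 0.01, -0.0, 0.01], [-0.002, -0.171, -0.985, 1.498], [0.0, 0.0, 0.0, 1.0]]
481.70790508647 317.57965885397994 236.8853929407649 [[0.989, -0.113, 0.094, 0.351], [-0.147, -0.762, 0.631, -0.711], [0.0, -0.638, -0.77, 0.971], [0.0, 0.0, 0.0, 1.0]]
{'time': 0.1, 'qpos': array([-1.35100717e+00,  3.42645352e-01,  1.52491225e+00,  4.64916971e-06,
        1.27540265e+00, -1.45992706e-01]), 'qvel': array([-0.00061759, -0.00158545, -0.00386555, -0.00029419,  0.00213051,
       -0.00095873]), 'joint_efforts': array([ 1.88596183e-03, -4.32004201e+01, -2.44693083e+01,  7.19467713e-02,
        5.26917621e-02, -5.56772795e-05]), 'tool_pos': array([ 0.18772817, -0.48990356,  0.22612168]), 'tool_rot': array([-3.14024025e+00, -2.03349960e-04,  3.65780371e-01]), 'contact_force': array([ 0.76378278, -0.33470066,  0.0663476 ]), 'torque': array([-0.00779074,  0.07145822, -0.03501602]), 'opening': 0.09158660612241974}
```

View pics/top0.png

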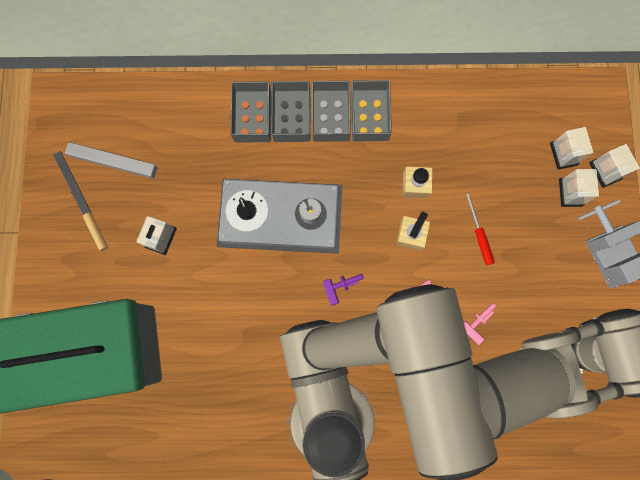

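View pics/side0.png

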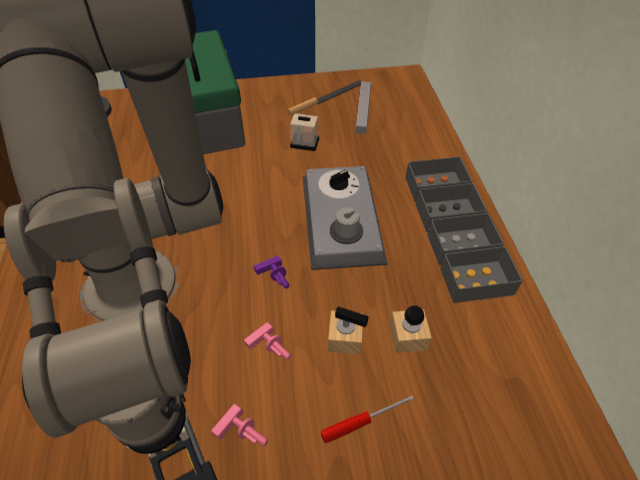

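Drive_key candidates in the top view: a black T-handle in a plywood stand (417,226), a purple one lying at (340,287), pink ones at (480,325) and about (425,285), and the round-headed plug (420,177). By the description it's the black one. I'll check it in close crops, along with the housing.

Run:
```python
import cv2, numpy as np
t=cv2.imread('pics/top0.png');s=cv2.imread('pics/side0.png')
def c(im,x,y,w,h,k): return cv2.resize(im[y:y+h,x:x+w],None,fx=k,fy=k,interpolation=cv2.INTER_CUBIC)
cv2.imwrite('pics/c1.png',c(t,210,170,140,90,5.7))
cv2.imwrite('pics/c2.png',np.hstack([c(t,385,155,60,100,6),c(s,315,290,70,100,6)[:600]]) )
cv2.imwrite('pics/c3.png',c(s,295,160,100,110,5))
```

```text
(no output)
```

View pics/c1.png

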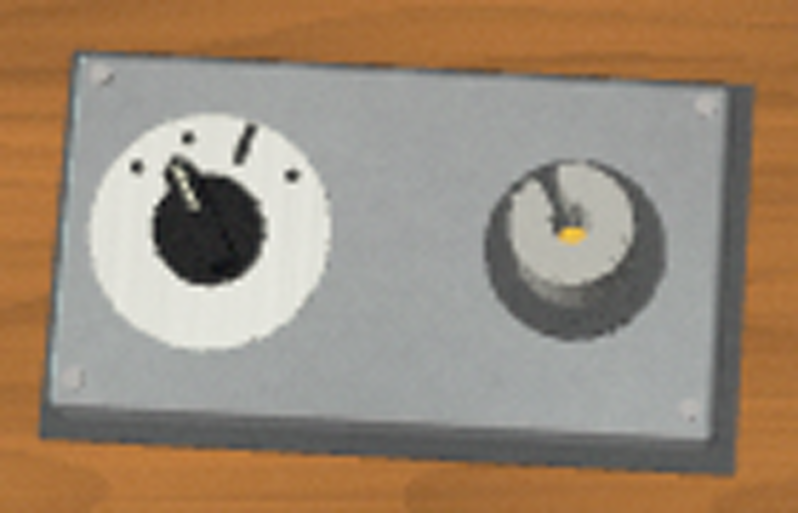

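View pics/c2.png

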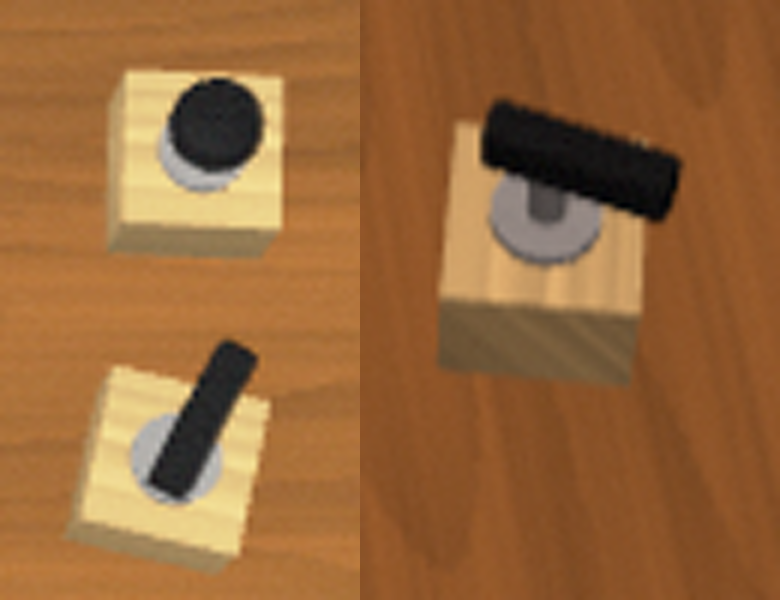

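View pics/c3.png

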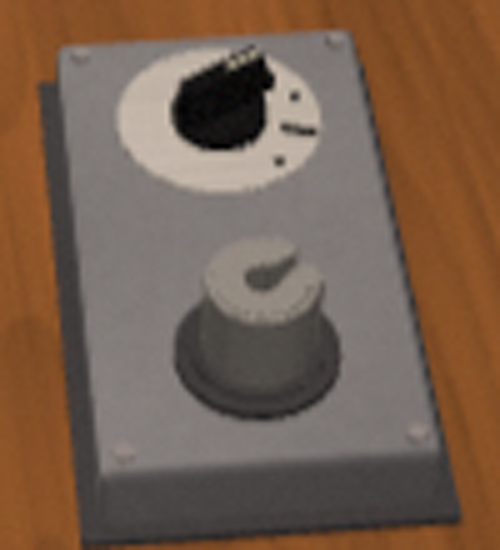

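The black T-handle in the lower stand is the right one: its stem passes through a collar, and the longer arm points up-right in the top view. The plug is round. Next I'll fit positions.

```bash
cat > m.py <<'E'
from h import *
from scipy.optimize import least_squares
t=load('top0');s=load('side0')
# crop scales; crop resize pixel: u=x0+(U+.5)/k-.5
def C(x0,y0,k): return lambda P: np.array([[x0+(U+.5)/k-.5,y0+(V+.5)/k-.5] for U,V in P])
c1=C(210,170,5.7);c3=C(295,160,5);c2t=C(385,155,6)
c2s=lambda P: C(315,290,6)([[U-360,V] for U,V in P])
tc=c1([(75,50),(727,85),(710,440),(48,405)])
for z in (.045,):
    w=np.array([atz(t,*p,z) for p in tc]); print(w.round(4)); print([np.linalg.norm(w[i]-w[(i+1)%4]).round(4) for i in range(4)])
sc=c3([(60,43),(360,38),(437,458),(100,470)])
w2=np.array([atz(s,*p,.045) for p in sc]); print(w2.round(4)); print([np.linalg.norm(w2[i]-w2[(i+1)%4]).round(4) for i in range(4)])
# corners of model order for top image: (+x,+y),(+x,-y),(-x,-y),(-x,+y)
M=np.array([(85,155),(85,-155),(-85,-155),(-85,155)])/1000
Ms=np.array([(-85,155),(85,155),(85,-155),(-85,-155)])/1000
def world(p,m): 
    c,sn=np.cos(p[2]),np.sin(p[2]); return np.array([p[0]+c*m[0]-sn*m[1],p[1]+sn*m[0]+c*m[1]])
def res(p,cams='ts'):
    r=[]
    if 't' in cams:
        for m,u in zip(M,tc): r+=list(proj(t,[*world(p,m),.045])-u)
    if 's' in cams:
        for m,u in zip(Ms,sc): r+=list(proj(s,[*world(p,m),.045])-u)
    return np.array(r)
for cm in ('t','s','ts'):
    f=least_squares(res,[w[:,0].mean(),w[:,1].mean(),0],args=(cm,)); p=f.x; print(cm,p.round(4),f.fun.round(1),'sel',world(p,(0,.085)).round(4),'hub',world(p,(0,-.085)).round(4))
E
python3 m.py
```

```text
[[ 0.6361  0.2855  0.045 ]
 [ 0.616  -0.0207  0.045 ]
 [ 0.4476 -0.0106  0.045 ]
 [ 0.467   0.2943  0.045 ]]
[np.float64(0.3068), np.float64(0.1687), np.float64(0.3055), np.float64(0.1693)]
[[ 0.4702  0.3014  0.045 ]
 [ 0.6391  0.2807  0.045 ]
 [ 0.6126 -0.0205  0.045 ]
 [ 0.4491 -0.0038  0.045 ]]
[np.float64(0.1701), np.float64(0.3024), np.float64(0.1643), np.float64(0.3059)]
t [ 0.5417  0.1371 -0.0626] [-0.4 -0.   0.8 -0.3  0.6  0.1 -1.1  0.2] sel [0.547  0.2219] hub [0.5364 0.0523]
s [ 0.5431  0.1405 -0.0837] [ 0.4 -0.2  0.1 -1.7  1.   0.1 -1.3  1.2] sel [0.5502 0.2252] hub [0.536  0.0558]
ts [ 0.5422  0.1383 -0.0727] [-0.4 -0.8  0.7  0.1 -0.2  0.5 -1.8 -0.6 -0.4  0.6 -0.7 -1.4  1.4  0.5
 -0.8  2.2] sel [0.5484 0.2231] hub [0.5361 0.0536]
```

Run:
```python
from h import *
t=cv2.imread('pics/top0.png');s=cv2.imread('pics/side0.png')
def c(im,x,y,w,h,k):
    o=cv2.resize(im[y:y+h,x:x+w],None,fx=k,fy=k,interpolation=cv2.INTER_CUBIC)
    for i in range(0,w,10): cv2.putText(o,str(x+i),(i*k,8),0,.3,(255,255,0)); cv2.line(o,(i*k,10),(i*k,14),(0,255,255))
    for i in range(0,h,10): cv2.putText(o,str(y+i),(0,i*k+4),0,.3,(255,255,0))
    return o
cv2.imwrite('pics/d1.png',np.hstack([c(t,288,188,45,45,8),c(s,325,200,45,45,8)]))
cv2.imwrite('pics/d2.png',np.hstack([c(t,222,186,50,50,8),c(s,315,160,50,50,8)]))
# dial centroid
for nm,im,(x,y,w,h),z in(('top0',t,(215,180,65,60),.0455),('side0',s,(310,160,60,50),.0455)):
    g=im[y:y+h,x:x+w].astype(int); m=((g.min(2)>185)).astype(np.uint8)
    cs,_=cv2.findContours(m,cv2.RETR_EXTERNAL,cv2.CHAIN_APPROX_NONE); k=max(cs,key=cv2.contourArea)
    hull=cv2.convexHull(k); e=cv2.fitEllipse(hull if len(hull)>5 else k)
    u,v=e[0][0]+x,e[0][1]+y; print(nm,(u,v),e[1:],atz(load(nm),u,v,z).round(4), len(hull))
```

```text
top0 (246.37785530090332, 210.30912971496582) ((41.08430099487305, 42.35945129394531), 65.3304672241211) [0.5477 0.2208 0.0455] 29Traceback (most recent call last):
  File "<stdin>", line 13, in <module>
ValueError: max() iterable argument is empty
```

View pics/d1.png

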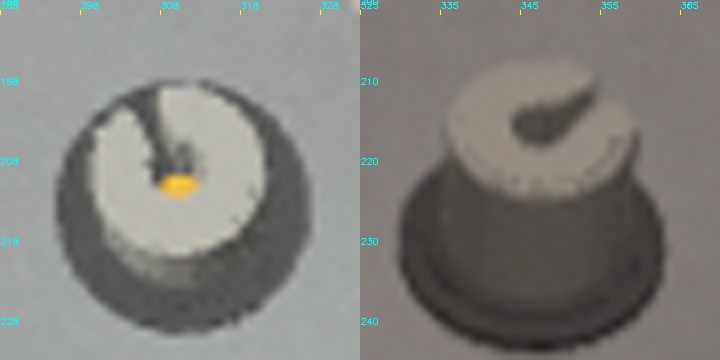

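View pics/d2.png

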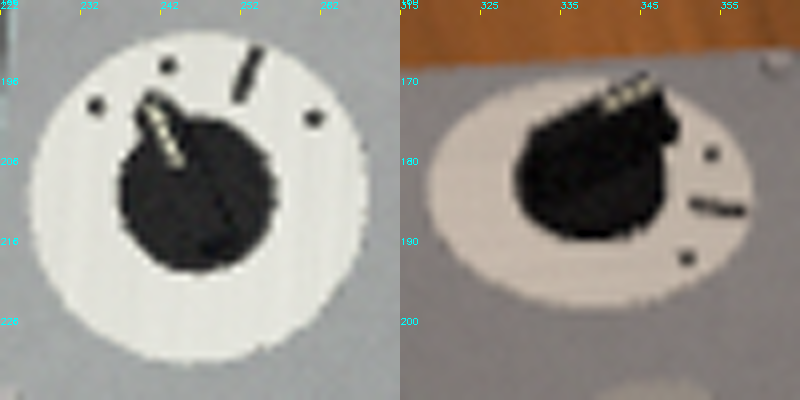

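```bash
cat > m2.py <<'E'
from h import *
t=load('top0');s=load('side0')
def g(x,y,ox=0,k=8): return lambda U,V:(x+(U-ox+.5)/k-.5,y+(V+.5)/k-.5)
im=cv2.imread('pics/side0.png')[160:210,310:370].astype(int)
m=(im.min(2)>138).astype(np.uint8); cs,_=cv2.findContours(m,0,1); k=max(cs,key=cv2.contourArea); e=cv2.fitEllipse(cv2.convexHull(k)); 
print('side dial',e, atz(s,e[0][0]+310,e[0][1]+160,.0455).round(4))
A=g(288,188);B=g(325,200,360);D=g(222,186);E=g(315,160,400)
ft=np.array(atz(t,*A(179,168.5),.103));fs=np.array(atz(s,*B(541,128.5),.103)); print('hubface',ft.round(4),fs.round(4))
bt=np.array(atz(t,*A(183,207),.045));print('hub base t',bt.round(4),'s',np.array(atz(s,*B(532,253),.049)).round(4))
# slot
for nm,cam,F,c,o in(('t',t,A,ft,(136,92)),('s',s,B,fs,(606,93))):
    p=atz(cam,*F(*o),.103); d=p-c; print('slot',nm,np.arctan2(d[1],d[0]),np.hypot(*d[:2]))
# dots -> housing yaw
for nm,cam,F,pts,c in(('t',t,D,[(96,105),(167,66),(247,73),(314,118)],atz(t,246.38,210.31,.0455)),('s',s,E,[(712,153),(718,208),(687,258)],atz(s,e[0][0]+310,e[0][1]+160,.0455))):
    offs=[.9,.3,-.3,-.9][-len(pts):]
    for o,q in zip(offs,pts):
        d=atz(cam,*F(*q),.0455)-c; print('dot',nm,np.arctan2(d[1],d[0])-o, np.hypot(*d[:2]))
# pointer white line at z=.082
for nm,cam,F,q in(('t',t,D,[(150,102),(180,164)]),('s',s,E,[(648,86),(607,106)])):
    a,b=[atz(cam,*F(*x),.082) for x in q]; d=a-b; print('pointer',nm,np.arctan2(d[1],d[0]),a.round(4),b.round(4))
E
python3 m2.py
```

```text
side dial ((28.305967330932617, 23.70315933227539), (28.345659255981445, 40.953399658203125), 92.4647445678711) [0.548  0.226  0.0455]
hubface [0.5375 0.0506 0.103 ] [0.5379 0.0555 0.103 ]
hub base t [0.5376 0.0511 0.045 ] s [0.5369 0.0519 0.049 ]
slot t 0.4958537858598784 0.02860466054684231
slot s 0.4741012522341504 0.025160245987901328
dot t -0.0761627341269091 0.04711601360644719
dot t -0.0574433071948299 0.04647827705713005
dot t -0.050534330636793134 0.04519295909727558
dot t -0.05595401480167861 0.04650634467681757
dot s -0.012492044953625048 0.04722173530898714
dot s -0.011986126746857284 0.04419053096295029
dot s -0.02270783975814128 0.04473868018303793
pointer t 0.45156744289337614 [0.5715 0.2317 0.082 ] [0.5508 0.2217 0.082 ]
pointer s 0.46172052979905365 [0.5687 0.2372 0.082 ] [0.5532 0.2295 0.082 ]
```

```bash
cat > m3.py <<'E'
from m import *
print('----')
for nm,cam,F,P,z in(('t',t,c2t,[(240,347),(169,490)],.112),('s',s,c2s,[(672,188),(492,133)],.101)):
    a,b=[atz(cam,*q,z) for q in F(P)]; d=(a-b)[:2]; L=np.hypot(*d); n=d/L
    print(nm,a.round(4),b.round(4),'L',L,'yaw',np.arctan2(d[1],d[0]),'axis',(b[:2]+n*.024*L/.068).round(4))
# stand tops z=.056 corners
for nm,cam,F,P in(('tA',t,c2t,[(112,367),(271,402),(240,555),(82,520)]),('sA',s,c2s,[(457,122),(645,140),(640,312),(440,300)]),('tB',t,c2t,[(127,71),(283,77),(280,230),(110,228)])):
    w=np.array([atz(cam,*q,.056) for q in F(P)]); print(nm,w.mean(0).round(4),[np.linalg.norm(w[i]-w[(i+1)%4]).round(3) for i in range(4)])
# collar center z=.062 
print('collar t',atz(t,*c2t([(177,458)])[0],.062).round(4),'s',atz(s,*c2s([(546,213)])[0],.062).round(4))
E
python3 m3.py | sed -n '/----/,$p'
```

```text
----
t [ 0.5226 -0.2393  0.112 ] [ 0.4618 -0.2071  0.112 ] L 0.0687763206813601 yaw -0.48568728851100385 axis [ 0.4833 -0.2185]
s [ 0.5237 -0.2344  0.101 ] [ 0.4666 -0.2042  0.101 ] L 0.06463250419421543 yaw -0.487697899506617 axis [ 0.4868 -0.2148]
tA [ 0.4845 -0.2195  0.056 ] [np.float64(0.071), np.float64(0.069), np.float64(0.07), np.float64(0.069)]
sA [ 0.4856 -0.2145  0.056 ] [np.float64(0.069), np.float64(0.069), np.float64(0.07), np.float64(0.072)]
tB [ 0.6237 -0.2351  0.056 ] [np.float64(0.069), np.float64(0.07), np.float64(0.075), np.float64(0.072)]
collar t [ 0.4846 -0.2189  0.062 ] s [ 0.4852 -0.2164  0.062 ]
```

>>> {"api": "send_rows", "payload": {
  "plan": [
    [[0.018,0.0357,0],[0,0,0.0045],0],
    [[0.018,0.0357,0],[0,0,0.0045],0],
    [[0.018,0.0357,0],[0,0,0.0045],0],
    [[0.018,0.0357,0],[0,0,0.0045],0],
    [[0.018,0.0357,0],[0,0,0.0045],0],
    [[0.018,0.0357,0],[0,0,0.0045],0],
    [[0.018,0.0357,0],[0,0,0.0045],0],
    [[0.018,0.0357,0],[0,0,0.0045],0],
    [[0.018,0.0357,0],[0,0,0.0045],0],
    [[0.018,0.0357,0],[0,0,0.0045],0],
    [[0.018,0.0357,0],[0,0,0.0045],0],
    [[0.018,0.0357,0],[0,0,0.0045],0],
    [[0.018,0.0357,0],[0,0,0.0045],0],
    [[0.018,0.0357,0],[0,0,0.0045],0],
    [[0.018,0.0357,0],[0,0,0.0045],0],
    [[0.018,0.0357,0],[0,0,0.0045],0],
    [[0.018,0.0357,0],[0,0,0.0045],0],
    [[0.018,0.0357,0],[0,0,0.0045],0],
    [[0.018,0.0357,0],[0,0,0.0045],0],
    [[0.018,0.0357,0],[0,0,0.0045],0]
  ]
}}

```text
time: 2.1
tool_pos: [0.5481, 0.2253, 0.2263]
tool_rot: [3.142, 0.001, 0.456]
contact_force: [1.4, -0.5, 0.4]
opening: 0.0919
```

Run:
```python
from h import *
a=grab('top','top1');b=grab('side','side1')
p=robot.observe()['tool_pos']; print(p,proj(a,p),proj(b,p))
c=np.hstack([cv2.resize(cv2.imread('pics/top1.png')[130:290,170:330],(400,400),interpolation=2),cv2.resize(cv2.imread('pics/side1.png')[60:260,260:460],(400,400),interpolation=2)])
cv2.imwrite('pics/e1.png',c)
```

```text
[0.54864499 0.22755593 0.22540497] [232.5610951  193.06713064] [340.90170924 130.37880945]
```

View pics/e1.png

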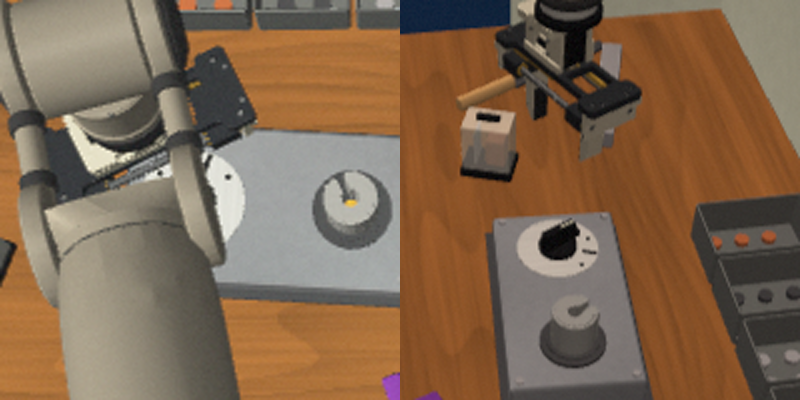

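>>> {"api": "send_rows", "payload": {
  "plan": [
    [[0,-0.001,-0.026],[0,0,0],0],
    [[0,-0.001,-0.026],[0,0,0],0],
    [[0,0,-0.026],[0,0,0],0],
    [[0,0,-0.028],[0,0,0],0],
    [[0,0,0],[0,0,0],0],
    [[0,0,0],[0,0,0],0]
  ]
}}

```text
time: 2.8
tool_pos: [0.5477, 0.2213, 0.121]
tool_rot: [3.142, 0.001, 0.455]
contact_force: [0.9, -0.1, -0.1]
opening: 0.0919
```

Run:
```python
from h import *
print(robot.observe()['tool_pos'])
a=grab('top','top2');b=grab('side','side2')
p=robot.observe()['tool_pos']; print(p,proj(a,p),proj(b,p))
c=np.hstack([cv2.resize(cv2.imread('pics/top2.png')[160:260,180:280],(400,400),interpolation=2),cv2.resize(cv2.imread('pics/side2.png')[100:200,290:390],(400,400),interpolation=2)])
cv2.imwrite('pics/e2.png',c)
```

```text
[0.54769327 0.22129253 0.12097364]
[0.54873522 0.22174113 0.12246531] [241.6793336 203.2103649] [339.84916898 163.5494666 ]
```

View pics/e2.png

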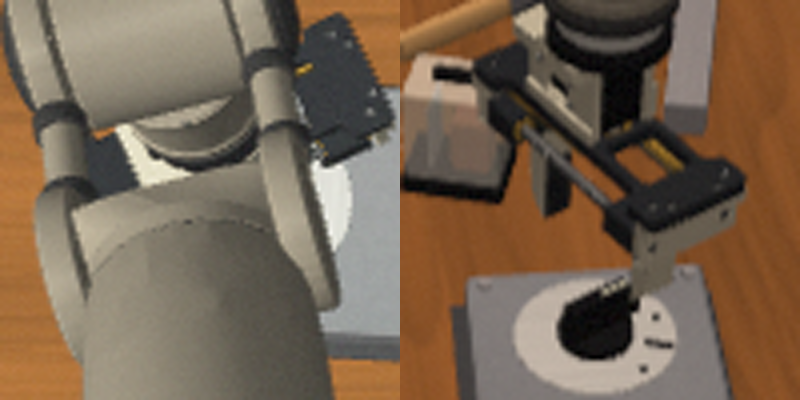

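>>> {"api": "send_rows", "payload": {
  "plan": [
    [[0,0.0,-0.02],[0,0,0],0],
    [[0,0.001,-0.02],[0,0,0],0],
    [[0,0,-0.014],[0,0,0],0],
    [[0,0,-0.006],[0,0,0],0],
    [[0,0,0],[0,0,0],160],
    [[0,0,0],[0,0,0],200],
    [[0,0,0],[0,0,0],255],
    [[0,0,0],[0,0,0],255],
    [[0,0,0],[0,0,0],255],
    [[0,0,0],[0,0,0],255]
  ],
  "newtons": 20
}}

```text
time: 3.9
tool_pos: [0.5479, 0.2228, 0.061]
tool_rot: [3.141, -0.0, 0.456]
contact_force: [0.5, -0.7, 0.5]
opening: 0.0485
```

Run:
```python
from h import *
b=grab('side','side3')
o=robot.observe(); p=o['tool_pos'];print(o['tool_pos'],o['contact_force'],o['torque'],o['opening'],o['time'])
c=cv2.resize(cv2.imread('pics/side3.png')[120:220,290:390],(600,600),interpolation=2)
cv2.imwrite('pics/e3.png',c)
```

```text
[0.5478757  0.22275498 0.06090182] [-0.2300108  -0.15420137 -0.65277977] [-0.02102405  0.02884248 -0.04099592] 0.04458566868226909 3.95
```

View pics/e3.png

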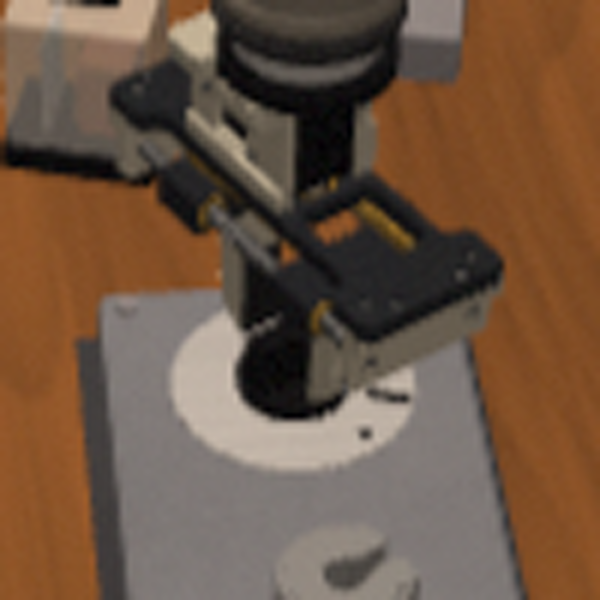

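Fingers are closing at about 0.08 m/s and straddle the bar (the white-line end shows between them at about (275,320) in the crop). I'll keep closing.

>>> {"api": "send_rows", "payload": {
  "plan": [
    [[0,0,0],[0,0,0],255],
    [[0,0,0],[0,0,0],255],
    [[0,0,0],[0,0,0],255],
    [[0,0,0],[0,0,0],255],
    [[0,0,0],[0,0,0],255],
    [[0,0,0],[0,0,0],255]
  ]
}}

```text
time: 4.55
tool_pos: [0.5484, 0.2216, 0.0608]
tool_rot: [3.14, -0.0, 0.456]
contact_force: [1.7, -5.1, -0.5]
opening: 0.0138
```

Run:
```python
from h import *
o=robot.observe(); print(o['tool_pos'],o['tool_rot'],o['contact_force'],o['torque'],o['opening'],o['time'])
```

```text
[0.54843836 0.22155386 0.06075715] [ 3.13973558e+00 -8.33000384e-05  4.55578093e-01] [ 1.69053845 -5.14475854 -0.4806074 ] [-0.82520406 -0.33077152 -0.08701067] 0.013794015883687631 4.55
```

>>> {"api": "send_rows", "payload": {
  "plan": [
    [[0,-0.0015,0],[0,0,0],255],
    [[0,0,0],[0,0,-0.1],255],
    [[0,0,0],[0,0,-0.1],255],
    [[0,0,0],[0,0,-0.1],255],
    [[0,0,0],[0,0,-0.1],255],
    [[0,0,0],[0,0,-0.1],255],
    [[0,0,0],[0,0,-0.1],255],
    [[0,0,0],[0,0,-0.1],255],
    [[0,0,0],[0,0,-0.1],255],
    [[0,0,0],[0,0,-0.016],255],
    [[0,0,0],[0,0,0],255],
    [[0,0,0],[0,0,0],255]
  ]
}}

```text
time: 5.75
tool_pos: [0.5484, 0.2212, 0.0608]
tool_rot: [-3.141, -0.001, -0.358]
contact_force: [4.9, -1.6, -3.1]
opening: 0.0138
```

Run:
```python
from h import *
b=grab('side','side4')
o=robot.observe(); print(o['tool_pos'],o['tool_rot'],o['contact_force'],o['torque'],o['opening'],o['time'])
c=cv2.resize(cv2.imread('pics/side4.png')[120:220,290:390],(600,600),interpolation=2)
cv2.imwrite('pics/e4.png',c)
```

```text
[0.54840225 0.22122895 0.06079152] [-3.14109456e+00 -1.09368287e-03 -3.58712041e-01] [ 4.65083952 -0.14691904 -3.52735714] [ 0.04385736 -0.85194686 -0.02812019] 0.013909698167294274 5.8
```

View pics/e4.png

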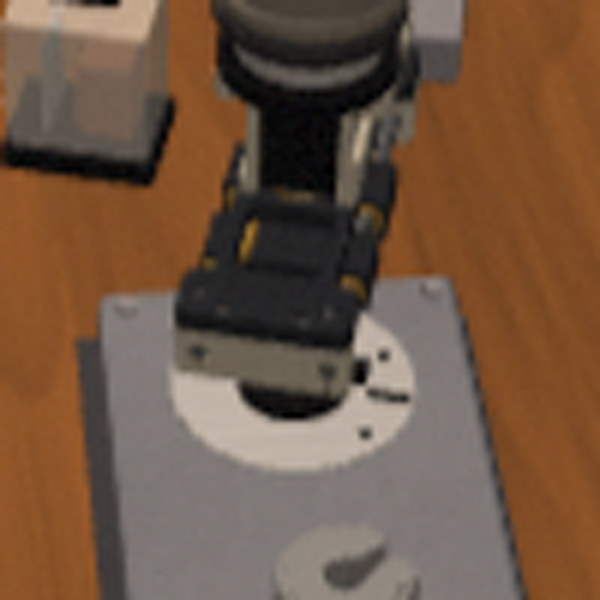

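>>> {"api": "send_rows", "payload": {
  "plan": [
    [[0,0,0],[0,0,0],100],
    [[0,0,0],[0,0,0],100],
    [[0,0,0],[0,0,0],100],
    [[0,0,0],[0,0,0],100],
    [[0,0,0],[0,0,0],80],
    [[0,0,0.035],[0,0,0],0],
    [[0,0,0.035],[0,0,0],0],
    [[0,0,0.035],[0,0,0],0],
    [[0,0,0.035],[0,0,0],0]
  ]
}}

```text
time: 6.7
tool_pos: [0.5475, 0.2212, 0.2022]
tool_rot: [3.141, 0.0, -0.36]
contact_force: [0.7, 0.5, 0.1]
opening: 0.0816
```

>>> {"api": "send_rows", "payload": {
  "plan": [
    [[-0.0046,-0.0314,0],[0,0,-0.009],0],
    [[-0.0046,-0.0314,0],[0,0,-0.009],0],
    [[-0.0046,-0.0314,0],[0,0,-0.009],0],
    [[-0.0046,-0.0314,0],[0,0,-0.009],0],
    [[-0.0046,-0.0314,0],[0,0,-0.009],0],
    [[-0.0046,-0.0314,0],[0,0,-0.009],0],
    [[-0.0046,-0.0314,0],[0,0,-0.009],0],
    [[-0.0046,-0.0314,0],[0,0,-0.009],0],
    [[-0.0046,-0.0314,0],[0,0,-0.009],0],
    [[-0.0046,-0.0314,0],[0,0,-0.009],0],
    [[-0.0046,-0.0314,0],[0,0,-0.009],0],
    [[-0.0046,-0.0314,0],[0,0,-0.009],0],
    [[-0.0046,-0.0314,0],[0,0,-0.009],0],
    [[-0.0046,-0.0314,0],[0,0,-0.009],0],
    [[0,0,0],[0,0,0],0],
    [[0,0,0],[0,0,0],0]
  ]
}}

```text
time: 8.3
tool_pos: [0.4831, -0.2186, 0.2006]
tool_rot: [-3.141, 0.001, -0.488]
contact_force: [-0.6, 0.6, -0.8]
opening: 0.0918
```

Run:
```python
from h import *
a=grab('top','top5');b=grab('side','side5')
o=robot.observe(); p=o['tool_pos'];print(p,o['tool_rot'],proj(a,p),proj(b,p),o['opening'],o['time'])
k=lambda n,x,y,w,f:cv2.resize(cv2.imread(f'pics/{n}.png')[y:y+w,x:x+w],(400,400),interpolation=2)
cv2.imwrite('pics/e5.png',np.hstack([k('top5',220,185,50,8),k('side5',270,240,160,4)]))
```

```text
[ 0.48340141 -0.21753452  0.20070708] [-3.14130318e+00  4.50031856e-04 -4.85583983e-01] [422.46520467 220.66504901] [348.07320238 289.53263154] 0.09159750481548441 8.4
```

View pics/e5.png

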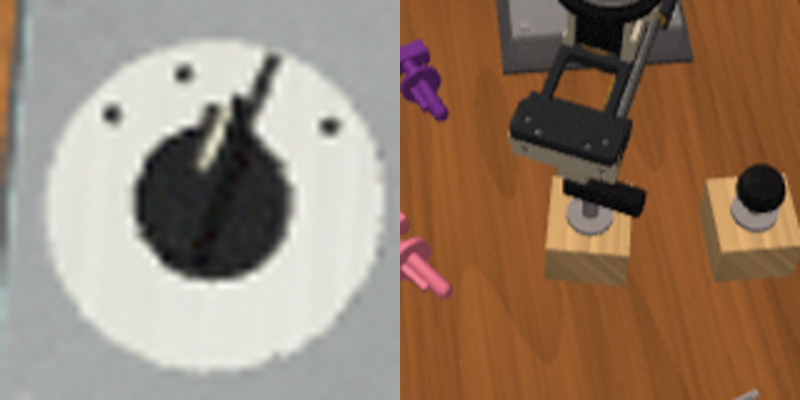

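>>> {"api": "send_rows", "payload": {
  "plan": [
    [[0.001,0,-0.03],[0,0,0],0],
    [[0,0,-0.03],[0,0,0],0],
    [[0,0,-0.03],[0,0,0],0],
    [[0,0,-0.017],[0,0,0],0],
    [[0,0,-0.01],[0,0,0],0],
    [[0,0,0],[0,0,0],255],
    [[0,0,0],[0,0,0],255],
    [[0,0,0],[0,0,0],255],
    [[0,0,0],[0,0,0],255],
    [[0,0,0],[0,0,0],255],
    [[0,0,0],[0,0,0],255],
    [[0,0,0],[0,0,0],255],
    [[0,0,0],[0,0,0],255],
    [[0,0,0],[0,0,0],255],
    [[0,0,0],[0,0,0],255]
  ],
  "newtons": 40
}}

```text
time: 9.9
tool_pos: [0.4844, -0.2183, 0.0837]
tool_rot: [-3.142, 0.0, -0.486]
contact_force: [-0.1, 1.0, -0.7]
opening: 0.0179
```

Run:
```python
from h import *
b=grab('side','side6')
o=robot.observe(); p=o['tool_pos'];print(p,o['tool_rot'],o['contact_force'],o['opening'],o['time'])
k=lambda n,x,y,w,f:cv2.resize(cv2.imread(f'pics/{n}.png')[y:y+w,x:x+w],(500,500),interpolation=2)
cv2.imwrite('pics/e6.png',k('side6',295,255,100,4))
```

```text
[ 0.48435983 -0.21832526  0.08368123] [ 3.14155014e+00  2.06003279e-04 -4.86239063e-01] [ 0.2373402   0.26697999 -0.14160729] 0.018089385543520048 9.95
```

View pics/e6.png

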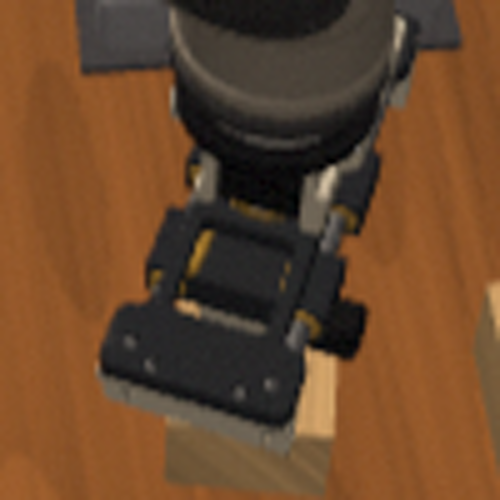

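>>> {"api": "send_rows", "payload": {
  "plan": [
    [[0,0,0.02],[0,0,0],255],
    [[0,0,0.03],[0,0,0],255],
    [[0,0,0.035],[0,0,0],255],
    [[0,0,0.035],[0,0,0],255],
    [[0.0053,0.027,0],[0,0,0.0975],255],
    [[0.0053,0.027,0],[0,0,0.0975],255],
    [[0.0053,0.027,0],[0,0,0.0975],255],
    [[0.0053,0.027,0],[0,0,0.0975],255],
    [[0.0053,0.027,0],[0,0,0.0975],255],
    [[0.0053,0.027,0],[0,0,0.0975],255],
    [[0.0053,0.027,0],[0,0,0.0975],255],
    [[0.0053,0.027,0],[0,0,0.0975],255],
    [[0.0053,0.027,0],[0,0,0.0975],255],
    [[0.0053,0.027,0],[0,0,0.0975],255],
    [[0,0,0],[0,0,0],255],
    [[0,0,0],[0,0,0],255]
  ]
}}

```text
time: 11.55
tool_pos: [0.537, 0.052, 0.2032]
tool_rot: [-3.141, 0.001, 0.489]
contact_force: [-0.4, 0.8, -3.0]
opening: 0.0178
```

Run:
```python
from h import *
b=grab('side','side7');a=grab('top','top7')
o=robot.observe(); p=o['tool_pos'];print(p,o['tool_rot'],o['contact_force'],o['opening'],o['time'])
foot=[p[0],p[1],p[2]-.0777]; print(proj(b,foot),proj(a,foot))
k=lambda n,x,y,w,f:cv2.resize(cv2.imread(f'pics/{n}.png')[y:y+w,x:x+w],(400,400),interpolation=2)
cv2.imwrite('pics/e7.png',np.hstack([k('side7',310,150,80,5),k('top7',270,160,80,5)]))
```

```text
[0.53712865 0.05098536 0.20344455] [-3.14157190e+00  8.73581052e-04  4.87457407e-01] [ 0.37153506  0.04945081 -1.92615333] 0.01796514894094878 11.65
[347.68433669 210.64726493] [309.52124379 206.73929404]
```

View pics/e7.png

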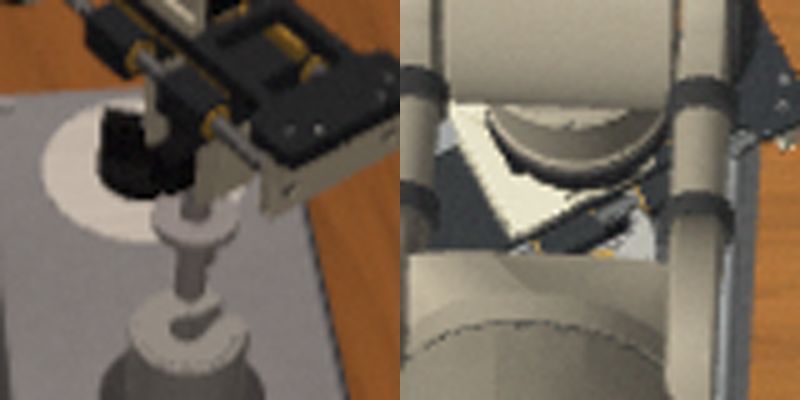

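Run:
```python
from h import *
s=load('side7');im=cv2.imread('pics/side7.png')
o=cv2.resize(im[195:230,328:368],None,fx=16,fy=16,interpolation=2)
for i in range(0,40,5): cv2.putText(o,str(328+i),(i*16,10),0,.4,(255,255,0))
for i in range(0,35,5): cv2.putText(o,str(195+i),(0,i*16+4),0,.4,(255,255,0))
cv2.imwrite('pics/e8.png',o)
for dy in(-.003,0,.003): print(proj(s,[.537,.051+dy,.1257]),proj(s,[.5375,.051+dy,.103]))
```

```text
[347.86342966 211.57766309] [347.6090842  217.92299783]
[347.62926473 210.661296  ] [347.37885006 217.01010445]
[347.3958699  209.74794255] [347.14936173 216.10016826]
```

View pics/e8.png

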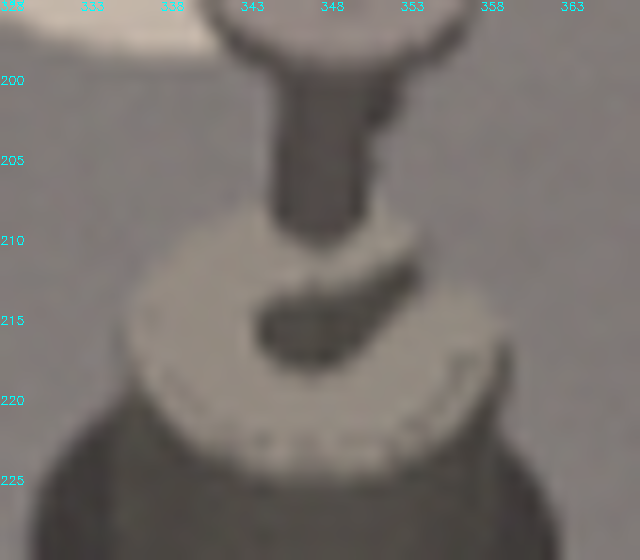

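>>> {"api": "send_rows", "payload": {
  "plan": [
    [[0,-0.001,-0.008],[0,0,0],255],
    [[0,0,-0.008],[0,0,0],255],
    [[0,0,-0.004],[0,0,0],255],
    [[0,0,-0.004],[0,0,0],255],
    [[0,0,-0.004],[0,0,0],255],
    [[0,0,-0.003],[0,0,0],255],
    [[0,0,-0.003],[0,0,0],255],
    [[0,0,0],[0,0,0],255]
  ]
}}

```text
time: 12.45
tool_pos: [0.5372, 0.0507, 0.1693]
tool_rot: [-3.141, 0.001, 0.489]
contact_force: [-0.2, 0.1, -2.1]
opening: 0.0174
```

```bash
cat > st.py <<'E'
from h import *
import sys
n=sys.argv[1]
b=grab('side',n)
o=robot.observe(); p=o['tool_pos'];print(p,o['tool_rot'],o['contact_force'],o['torque'],o['opening'],o['time'])
cv2.imwrite(f'pics/{n}c.png',cv2.resize(b['pixels'][180:240,318:378,::-1],(600,600),interpolation=2))
E
python3 st.py s9
```

```text
[0.53736672 0.05068695 0.16963761] [-3.14155091e+00  1.91875117e-04  4.88920534e-01] [ 0.22443526  0.1633731  -1.92273602] [ 0.03793341 -0.02797974 -0.02743868] 0.01814492621339844 12.5
```

View pics/s9c.png

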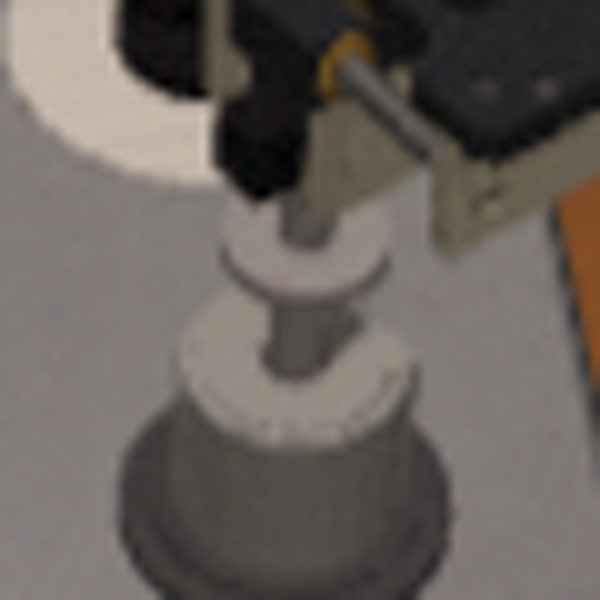

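The foot is in the bore with no lateral force. Continuing past key contact.

>>> {"api": "send_rows", "payload": {
  "plan": [
    [[0,0,-0.003],[0,0,0],255],
    [[0,0,-0.002],[0,0,0],255],
    [[0,0,-0.002],[0,0,0],255],
    [[0,0,-0.002],[0,0,0],255],
    [[0,0,-0.002],[0,0,0],255],
    [[0,0,0],[0,0,0],255]
  ]
}}

```text
time: 13.1
tool_pos: [0.5373, 0.0506, 0.1584]
tool_rot: [-3.141, 0.0, 0.489]
contact_force: [1.0, -0.3, -2.2]
opening: 0.0176
```

```bash
python3 st.py s10
```

```text
[0.53733739 0.05063181 0.15859048] [-3.14151054e+00  2.66863893e-04  4.88757948e-01] [-0.3220389  -0.36830843 -1.53458539] [-0.01648171 -0.01907704 -0.02894903] 0.01763177856228805 13.15
```

View pics/s10c.png

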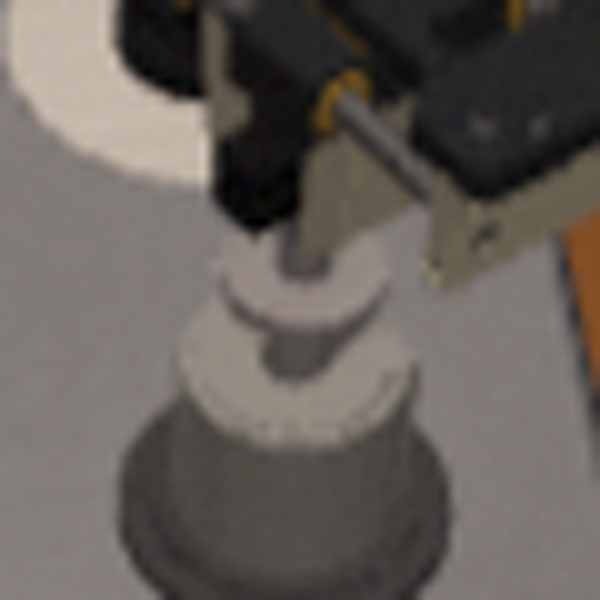

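>>> {"api": "send_rows", "payload": {
  "plan": [
    [[0,0,-0.002],[0,0,0],255],
    [[0,0,-0.002],[0,0,0],255],
    [[0,0,-0.002],[0,0,0],255],
    [[0,0,-0.002],[0,0,0],255],
    [[0,0,-0.002],[0,0,0],255],
    [[0,0,-0.002],[0,0,0],255],
    [[0,0,-0.002],[0,0,0],255],
    [[0,0,-0.001],[0,0,0],255],
    [[0,0,0],[0,0,0],255]
  ],
  "newtons": 55
}}

```text
time: 14.05
tool_pos: [0.5373, 0.0506, 0.1436]
tool_rot: [-3.141, 0.0, 0.489]
contact_force: [-0.8, 0.0, -1.5]
opening: 0.0177
```

```bash
python3 st.py s11
```

```text
[0.53738656 0.05061784 0.14368208] [3.14155823e+00 1.37214197e-04 4.88836104e-01] [ 0.22638726  0.493057   -2.56791971] [ 0.01858413 -0.06237791  0.00329004] 0.017581492601337876 14.1
```

View pics/s11c.png

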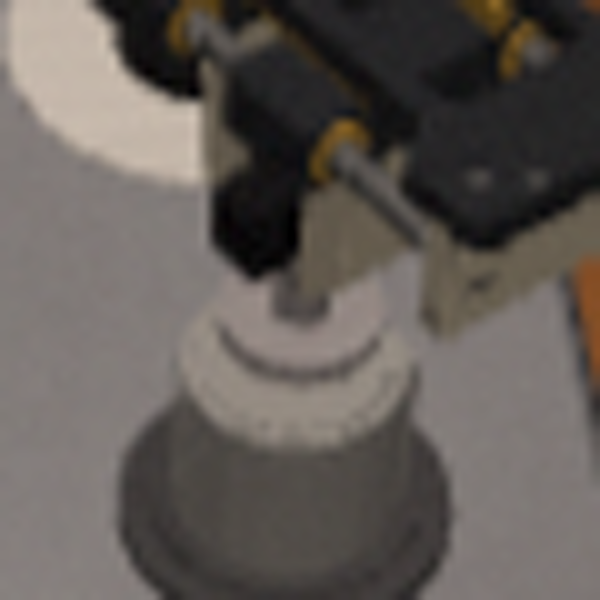

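>>> {"api": "send_rows", "payload": {
  "plan": [
    [[0,0,-0.002],[0,0,0],255],
    [[0,0,-0.002],[0,0,0],255],
    [[0,0,-0.002],[0,0,0],255],
    [[0,0,-0.002],[0,0,0],255],
    [[0,0,-0.002],[0,0,0],255],
    [[0,0,-0.001],[0,0,0],255],
    [[0,0,0],[0,0,0],255]
  ]
}}

```text
time: 14.8
tool_pos: [0.5378, 0.0506, 0.1332]
tool_rot: [3.141, -0.001, 0.489]
contact_force: [-1.4, 0.8, 6.4]
opening: 0.0175
```

```bash
python3 st.py s12
```

```text
[0.53776015 0.0506411  0.13325243] [ 3.14096879e+00 -9.74841845e-04  4.88824829e-01] [-1.71207385  0.78552389  6.1791235 ] [0.06594252 0.29978025 0.00844748] 0.01747838149465818 14.85
```

View pics/s12c.png

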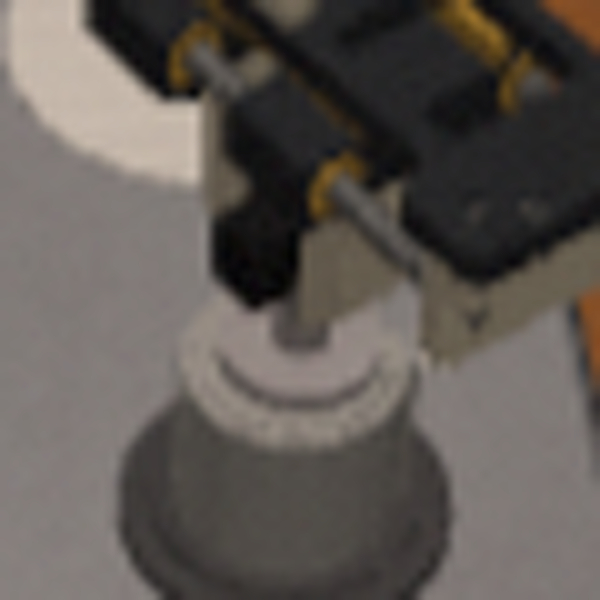

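>>> {"api": "send_rows", "payload": {
  "plan": [
    [[0,0,-0.001],[0,0,0],255],
    [[0,0,-0.001],[0,0,0],255],
    [[0,0,-0.001],[0,0,0],255],
    [[0,0,-0.001],[0,0,0],255],
    [[0,0,0],[0,0,0],255]
  ]
}}

```text
time: 15.35
tool_pos: [0.5378, 0.0507, 0.1307]
tool_rot: [3.14, -0.002, 0.489]
contact_force: [-4.8, 0.6, 15.6]
opening: 0.0178
```

```bash
python3 st.py s13
```

```text
[0.53782244 0.05065355 0.13062819] [ 3.14040339e+00 -1.82206293e-03  4.88827051e-01] [-5.02536329 -0.46408671 15.90153036] [ 0.04902076  0.91764179 -0.03990404] 0.017712566774674993 15.4
```

View pics/s13c.png

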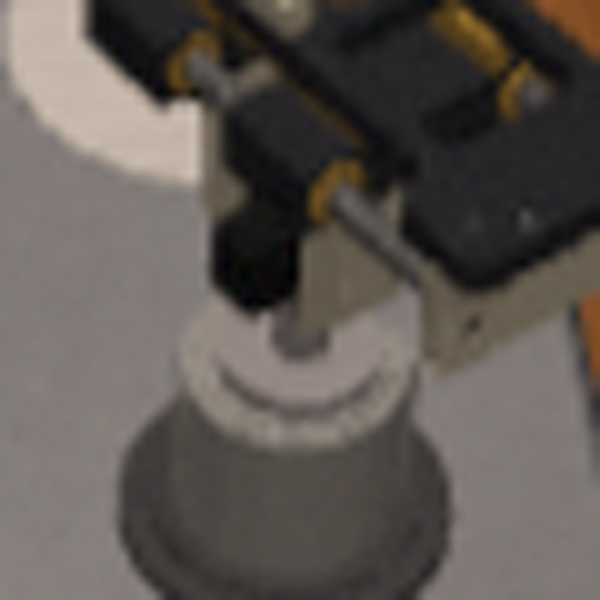

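>>> {"api": "send_rows", "payload": {
  "plan": [
    [[-0.001,0,-0.001],[0,0,0],255],
    [[0,0,-0.0005],[0,0,0],255],
    [[0,0,0],[0,0,0],255],
    [[0,0,0],[0,0,0],255],
    [[0,0,0],[0,0,0],255],
    [[0,0,0],[0,0,0],255]
  ]
}}

```text
time: 16.0
tool_pos: [0.5378, 0.0507, 0.1306]
tool_rot: [3.139, -0.004, 0.489]
contact_force: [-4.2, 0.4, 24.1]
opening: 0.0176
```

```bash
python3 st.py s14
python3 - <<'E'
from h import *
t=cv2.imread('pics/s14.png');a=grab('top','top14')
k=lambda im,x,y,w:cv2.resize(im[y:y+w,x:x+w],(400,400),interpolation=2)
cv2.imwrite('pics/e14.png',np.hstack([k(t,300,140,100),k(cv2.imread('pics/top14.png'),210,170,140)]))
o=robot.observe();print(o['tool_pos'],o['contact_force'],o['opening'])
E
```

```text
[0.53775733 0.05066628 0.13057715] [ 3.13889728 -0.00441414  0.48897917] [-5.91796617  0.43287684 23.06319054] [0.10018903 1.11584024 0.00405308] 0.017667123653798383 16.05
[0.53777752 0.05067235 0.13058541] [-4.27865293 -0.18511095 24.16509915] 0.017397686465420833
```

View pics/e14.png

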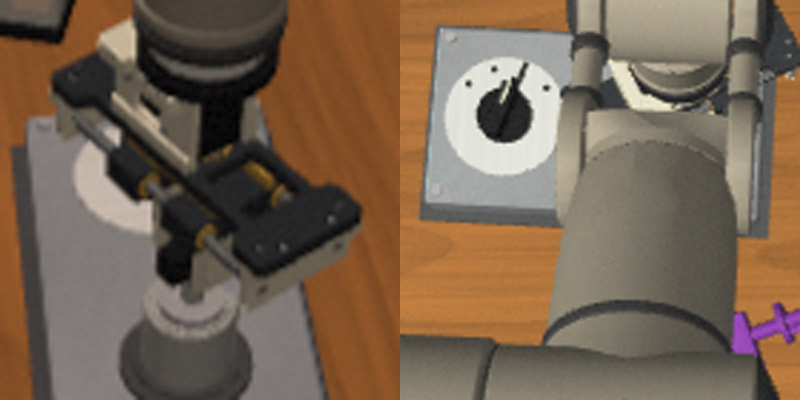

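View pics/s14c.png

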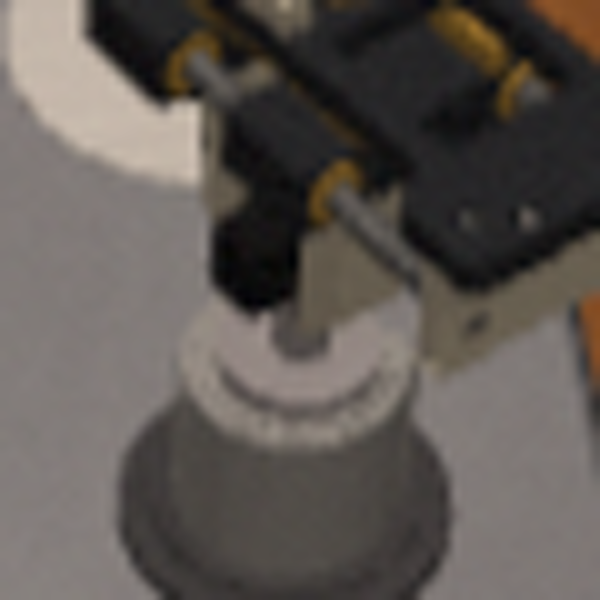

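View pics/s14.png

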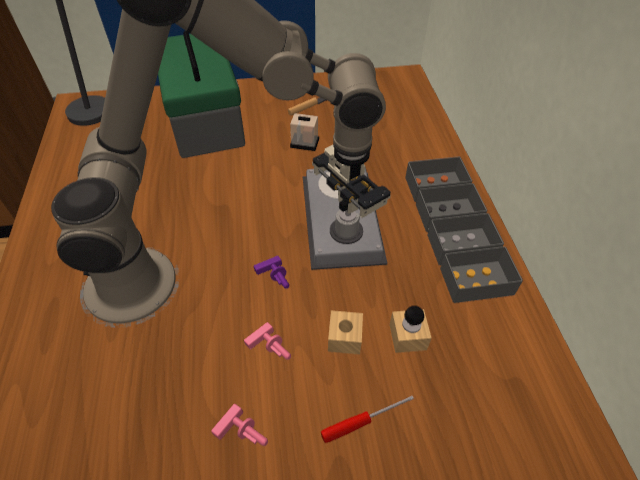

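TCP z stopped at 0.1306 while I commanded 1.5 mm lower, and the force rose to 24 N. The collar is therefore hard on the face, at the computed home height of 0.1307. The top view shows the selector still at the long line.

Run:
```python
from cell import robot
print(robot.hand_in()); o=robot.observe(); print(o['tool_pos'],o['contact_force'],o['opening'],o['time'])
```

```text
the job is handed in; nothing more can be done
None
the job is handed in; nothing more can be done
```

I turned the selector to the long line, then took the black T-handled shaft out of its stand and pushed it into the socket. I handed in at about 16 s, still gripping the shaft and pressing it home. The hand-in reported no verdict.

**What the last checks showed**
- **Selector:** after release, and again just before hand-in, the top view showed the pointer in line with the long line.
- **Key in keyway:** it went in at the yaw I measured from the images, with no contact force, so no searching turn was needed.
- **Shaft seated:** the spring force rose as expected. The tool then stopped at z = 0.1306 m (computed home 0.1307 m) with about 24 N upward on the tool, so I take the collar to be on the face. Plunger travel is inferred from that height and force, not measured directly.
- **Grip:** finger opening was 17.5 mm on the 18 mm bar, at the 55 N grip setting.
- **Things to leave alone:** in the last side picture the plug, relay and screwdriver look unmoved.

**What disagreed**
- **Camera positions:** the two cameras differed by 3–5 mm in y. I went by the top view, and the grip on the knob bore it out.
- **Side force:** about 4–6 N along x remained at the end, with the tool tilted under 0.005 rad.

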